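# Load the turntable bin and hold its index plunger back

### The job

Tip the hinged steel tray by its handle so that all four caps slide into the turntable bin below its lip, and lower the tray back onto its rest. Then pull the turntable's sprung index plunger straight out, fully back to its stop, so that its pin is clear of the seat hole, and finish while still holding it there with the gripper so that I can turn the table. Leave the bottle, the stack of dishes and the beaker alone.

Things in the scene. Friction and masses are not known exactly. Their poses are not given: they have to be found in the camera images.
- turntable: fixed low turntable: round aluminium disc 230 mm across, top at z = 70 mm, carrying two white open bins side by side. Origin on its vertical axis at the bench top; the tray stands on its +y side. One bin lies under the tray's lip, the other opposite (-y side) stays empty. It stays put in this job
- bin_floor (a point): centre of the inner floor of the bin to fill (74 mm above the bench); axes as the turntable's. Inside 92 mm (x) by 77 mm (y), walls 51 mm high over this floor and 4 mm thick, rim at z = 125 mm
- tray (a joint): angle of the sheet-steel tray (rad): 0 level on its rest post, growing as the handle end is lifted, stop at 1.15. Tray 84 mm wide, walls 25 mm high on three sides, 175 to 350 g; it falls back by its own weight if let go. The caps start to slide between about 0.4 and 0.65 rad and have all slid off at 0.95
- tray_hinge (a point): middle of the tray's level hinge line, which is parallel to the turntable's x axis, 100 mm from the turntable axis towards +y and 155 mm above the bench, at the height of the tray's floor. The tray's open lip reaches 25 mm from it over the bin, its outer end wall stands 140 mm from it the other way. Axes turn with the tray
- tray_handle (a point): middle of the free length of the tray's black plastic handle, a bar 16 mm wide and 14 mm high that sticks out 50 mm from the tray's outer end wall; 170 mm from the hinge line, 8 mm above it when level (z = 163 mm). y axis outward along the handle, x across its width, parallel to the hinge; turns with the tray. Free air beside and below it
- knob (a point): centre of the plunger's black knob, on the pin's axis, 60 mm above the bench; moves with the plunger. Grip part: a level cylinder 24 mm in diameter, 26 mm long (13 mm each way from here), with a flange 34 mm in diameter, 6 mm thick at its outer end. y axis points along the pin to the turntable axis, 200 mm away when seated; pull towards -y. Only bench lies beneath
- seat (a point): mouth of the seat hole, in the dark steel block on the disc's rim, 120.5 mm from the turntable axis, z = 60 mm; axes as the knob's. The 10 mm steel pin comes to it through a grey bracket 36 mm wide and 80 mm high, whose outer face is 25 mm from the knob's centre when seated (a flat steel collar covers 7 mm of that)
- plunger (a joint): how far the plunger is pulled back (m): 0 pin fully in its seat, 0.020 at the stop. A spring pushes it home with 3 N when seated, 8 N at the stop; it does not latch. The pin's tip is clear of the seat hole beyond about 17 mm
- cap1: loose white plastic screw cap, one of four alike, lying on the tray: 26 mm in diameter, 18 mm high, 15 g, origin at the centre of its underside
- cap2: loose white plastic screw cap, one of four alike, lying on the tray: 26 mm in diameter, 18 mm high, 15 g, origin at the centre of its underside
- cap3: loose white plastic screw cap, one of four alike, lying on the tray: 26 mm in diameter, 18 mm high, 15 g, origin at the centre of its underside
- cap4: loose white plastic screw cap, one of four alike, lying on the tray: 26 mm in diameter, 18 mm high, 15 g, origin at the centre of its underside
- bottle: bystander: closed amber bottle, 68 mm in diameter, 150 mm high, on the bench; origin at the centre of its underside
- dishes: bystander: clear stack of culture dishes, 84 mm in diameter, 45 mm high; origin at the centre of its underside
- beaker: bystander: empty glass beaker, 70 mm in diameter, 85 mm high; origin at the centre of its underside

How it is judged (in metres and radians):
On the way, in this order (a step that is already met when the one before it is completed fails the run):
1. the tray is tipped (value of joint tray above 0.25 rad), for 0.05 s.
2. all four caps are in the bin below the tray's lip (x of cap1 in the frame of bin_floor between -0.048 and 0.048 m and y of cap1 in the frame of bin_floor between -0.0405 and 0.0405 m and z of cap1 in the frame of bin_floor between -0.006 and 0.05 m and x of cap2 in the frame of bin_floor between -0.048 and 0.048 m and y of cap2 in the frame of bin_floor between -0.0405 and 0.0405 m and z of cap2 in the frame of bin_floor between -0.006 and 0.05 m and x of cap3 in the frame of bin_floor between -0.048 and 0.048 m and y of cap3 in the frame of bin_floor between -0.0405 and 0.0405 m and z of cap3 in the frame of bin_floor between -0.006 and 0.05 m and x of cap4 in the frame of bin_floor between -0.048 and 0.048 m and y of cap4 in the frame of bin_floor between -0.0405 and 0.0405 m and z of cap4 in the frame of bin_floor between -0.006 and 0.05 m), for 0.2 s.
3. with the tray back on its rest, the plunger is pulled fully back by the gripper (value of joint tray below 0.08 rad and value of joint plunger above 0.017 m and contact force between the fingers and plunger above 2 N), for 0.2 s.
At the end, for the whole second after the job is handed in: All four caps lie inside the bin that is below the tray's lip, the tray is back down (within 0.08 rad of level), and the gripper's fingers hold the plunger (more than 2 N) at least 17 mm back of its 20 mm travel, still, through the last second (all of step 2 and all of step 3 and velocity of joint plunger below 0.01 m/s); the arm keeps its last pose, push and grip.
It fails at once if the bottle pushed away or tipped over (distance of bottle from where it was at the start of the episode above 0.03 m or angle between bottle's own z axis and vertical above 0.5 rad).
It fails at once if the dishes pushed away or tipped over (distance of dishes from where it was at the start of the episode above 0.03 m or angle between dishes's own z axis and vertical above 0.5 rad).
It fails at once if the beaker pushed away or tipped over (distance of beaker from where it was at the start of the episode above 0.03 m or angle between beaker's own z axis and vertical above 0.5 rad).
It also fails if it takes over 56 s, if anything falls off the work surface, if the arm or the gripper's body presses on something with over 40 N, if the wrist force passes 120 N, or if a joint passes its speed limit or range.

### The arm

A 6-joint arm with a two-finger parallel gripper is mounted at the origin on the work surface. World frame = base frame: x ahead of the robot, y to its left, z up, the work surface at z = 0. Lengths are in mm, angles in rad, forces in N, time in s.
With the tool pointing down it reaches from about 350 to 875 mm from the base axis. Payload 4.2 kg.
Tool frame: the origin (TCP) lies at the very end of the fingers, on their centre line; the grasp point (between the pads) lies 19 mm behind it (bot.grip_point_offset is the distance from the TCP to the grasp point, in mm); z points along the fingers, y is the direction in which the jaws open and shut (so a half turn about z gives the same grasp; the last joint's range is limited). The gripper opens to 85 mm and grips with 20 to 120 N. Pads are 22 mm wide; open, the fingers measure 114 mm over their backs; the gripper's body (76 mm by 85 mm) begins 54 mm behind the grasp point. The pads swing forward as they close: fully open they stand 13 mm farther back than shut.
Start: joints at [-0.916, 0.385, 0.008, 0, -1.194, -0.259], TCP at [240.98, -576.652, 231.312] pointing down, gripper open.
Joint ranges: [-3.14, 3.14], [-1.21, 2.06], [-1.07, 1.41], [-3.16, 2.05], [-2.99, -0.16], [-3.1, 3.1]. Speed limits (rad/s): [2.79, 2.79, 3.14, 3.14, 3.14, 3.14].

### API

Orientations are given as a unit quaternion [x, y, z, w].
In Python, from cell import bot gives the robot as it stands.
- The arm moves only by the tool move_arm, never from a script. Its arguments are lists of equal length, an entry for each row: "slide": the shift along the world's x, y, z in mm, a list of three; "spin": the turn about the world's z in rad. In form: {"slide": [[tx, ty, tz], ...], "spin": [spin, ...]}. A call has 1 to 12 rows; each row shifts and turns the commanded pose from where the row before left it; what a row does not reach is not made up. A row lasts 1/12 s, in which the tool goes at most 41.7 mm and 7.16 degrees, less where a joint would pass 70% of its speed; a pose out of reach is approached as far as the arm can. A call is refused whole if a number of a shift passes 41.7 or a number of a turn 0.125, either way. A call with a gripper value outside its range is refused whole. "gripper" is the closure, from -1 (fully open) to 1 (shut), set as the call begins (left out, the last holds). The fingers move at their own pace and stop on an object; "grip_force" is the grip in N (left out, the last holds). Time passes only in rows, so rows that do not move let the fingers close. It gives the time, the measured TCP pose, the force and the opening at its end, in the units of the state.
- bot.sense(): the state, without advancing time (a new reading comes with each control period).
- bot.read_camera(name): name is "side" or "top"; returns a dict with "img" (400x640x3 uint8, red, green, blue), "fovy" (degrees; the focal length in pixels is half the picture's height over the tangent of half this angle, whatever the lens; pixels are square), "cx", "cy" (the principal point, pixels), "k1" (the pictures are not rectified: a ray, as slopes to the right and down, at radius r is drawn at 1 + k1 r^2 times it, then the intrinsics apply), "xyz" and "attitude" of the camera in the world. Camera axes: x right, y down, z forward; pixel columns grow to the right and rows downward; lengths in mm; the calibration is good to about 2 mm. A picture is of the moment at which its call begins. There is no depth.
- bot.hand_in(): hands the job in, once; it reports no verdict.
The state is a dict: "clock": time; "joints": joint angles; "joint_vel": joint speeds; "joint_torque": joint torques, N m; "tool_pos": TCP position; "tool_rot": TCP orientation; "force": force on the tool from outside, world axes, zero at the start; "moment": the same for the moment, N m; "finger_gap": opening from 0.0 (shut) to 1.0 (fully open).
Only numpy, scipy, OpenCV 4.12 (cv2) and the standard library are available. Lean on these libraries where they do the work, as an engineer would, in place of code of your own. Each camera call takes 0.05 s, during which the arm holds its last target.

## Working session

There is one attempt and no reset: what is moved stays moved. The work goes in short steps, Python scripts to look and compute and a tool call to move; the robot and the scene stay as the last step left them, time stands still between calls to the robot, and variables do not carry over. Pictures are saved under pics/ and viewed, and the job is handed in when it is done.

Besides the shell and the picture viewer there is one more tool, called by a JSON object that holds its "op" and its "data", one argument or row to a line. move_arm: Moves the arm, as the interface text tells. Its arguments: {"type":"object","properties":{"slide":{"type":"array"},"spin":{"type":"array"},"gripper":{"type":"number"},"grip_force":{"type":"number"}},"required":["slide","spin"]}

```bash
ls; mkdir -p pics; python3 - <<'E'
from cell import bot
import cv2
for n in ("side","top"):
    d=bot.read_camera(n)
    cv2.imwrite(f"pics/{n}0.png",d["img"][:,:,::-1])
    print({k:v for k,v in d.items() if k!="img"})
print(bot.sense(), bot.grip_point_offset)
E
```

```text
pics
{'fovy': 54.13759237208768, 'cx': 316.94535009981007, 'cy': 201.78307859081994, 'k1': -0.02273070445815928, 'xyz': array([229.54221507, 625.58515359, 971.20078699]), 'attitude': array([-0.19180323,  0.91552183, -0.3450508 ,  0.07727385])}
{'fovy': 55.405201308973155, 'cx': 317.0780729592729, 'cy': 192.98351847883202, 'k1': -0.040188974426338585, 'xyz': array([ 322.52145255,  -56.29313675, 1269.78590851]), 'attitude': array([ 0.70402391, -0.7032799 ,  0.06756806, -0.07198806])}
{'clock': 0.1, 'joints': array([-9.16390681e-01,  3.85479940e-01,  6.77849761e-03, -3.97729683e-04,
       -1.19404988e+00, -2.58603373e-01]), 'joint_vel': array([-0.00030014, -0.00270866,  0.00324141,  0.00212433,  0.00160464,
       -0.00110247]), 'joint_torque': array([-4.96204793e-04, -3.93318272e+01,  1.88929707e+01,  4.19795841e+00,
       -2.55899438e-03,  4.69523087e-06]), 'tool_pos': array([ 240.7730106 , -576.19287497,  230.34262581]), 'tool_rot': array([-1.96539860e-01,  9.80495331e-01,  9.58883359e-04, -2.64976215e-04]), 'force': array([-0.2193702 , -0.34204321,  0.83000213]), 'moment': array([-0.02579663, -0.03435467, -0.02466568]), 'finger_gap': 0.9991509971133451} 18.700000000000003
```

View pics/side0.png

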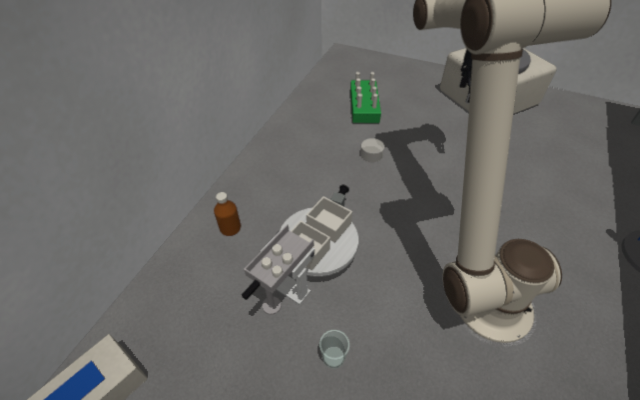

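View pics/top0.png

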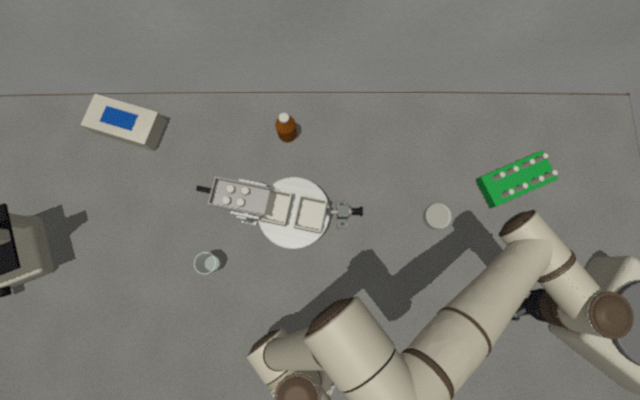

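The top picture shows the black handle at (203,189), the disc centred near (294,212) and the knob at (357,211). The side picture shows the handle at (251,290) and the knob at (344,189). Next I measure these.

```bash
cat > h.py <<'E'
import numpy as np, cv2
from scipy.spatial.transform import Rotation as R
def K(d):
    f=200/np.tan(np.radians(d["fovy"]/2)); return np.array([[f,0,d["cx"]],[0,f,d["cy"]],[0,0,1.]]), np.array([d["k1"],0,0,0,0])
def ray(d,px):
    k,D=K(d); p=cv2.undistortPoints(np.array(px,float).reshape(-1,1,2),k,D).reshape(-1,2)
    v=np.c_[p,np.ones(len(p))]; return R.from_quat(d["attitude"]).apply(v)
def plane(d,px,z):
    v=ray(d,px); return d["xyz"]+v*((z-d["xyz"][2])/v[:,2])[:,None]
def proj(d,P):
    k,D=K(d); Rm=R.from_quat(d["attitude"]).as_matrix().T
    return cv2.projectPoints(np.array(P,float).reshape(-1,1,3),cv2.Rodrigues(Rm)[0],-Rm@d["xyz"],k,D)[0].reshape(-1,2)
def tri(d1,p1,d2,p2):
    a,b=ray(d1,[p1])[0],ray(d2,[p2])[0]
    s=np.linalg.lstsq(np.c_[a,-b],d2["xyz"]-d1["xyz"],rcond=None)[0]
    A=d1["xyz"]+s[0]*a;B=d2["xyz"]+s[1]*b
    return (A+B)/2,np.linalg.norm(A-B)
def dark(d,box,thr=40):
    x0,y0,x1,y1=box; g=d["img"][y0:y1,x0:x1].max(2)<thr
    n,l,s,c=cv2.connectedComponentsWithStats(g.astype(np.uint8))
    return [(s[i].tolist(),(c[i]+[x0,y0]).round(1).tolist()) for i in range(1,n) if s[i][4]>5],g
E
python3 - <<'E'
from cell import bot
from h import *
import pickle
t=bot.read_camera("top");s=bot.read_camera("side");pickle.dump((t,s),open("c0.pkl","wb"))
for d,bx in ((t,[190,170,225,210]),(t,[335,195,370,230]),(s,[235,270,270,305]),(s,[330,175,360,210])):
    print(dark(d,bx)[0])
def crop(d,b,k,n): 
    x0,y0,x1,y1=b; cv2.imwrite(n,cv2.resize(d["img"][y0:y1,x0:x1,::-1],None,fx=k,fy=k,interpolation=cv2.INTER_NEAREST))
crop(t,[185,160,375,260],4,"pics/t1.png"); crop(s,[210,170,370,320],4,"pics/s1.png")
E
```

```text
[([8, 18, 7, 2, 8], [201.0, 188.5])]
[([18, 13, 9, 7, 38], [357.5, 211.1])]
[([7, 10, 18, 19, 141], [250.8, 289.3])]
[([10, 10, 9, 9, 58], [343.4, 189.0])]
```

View pics/t1.png

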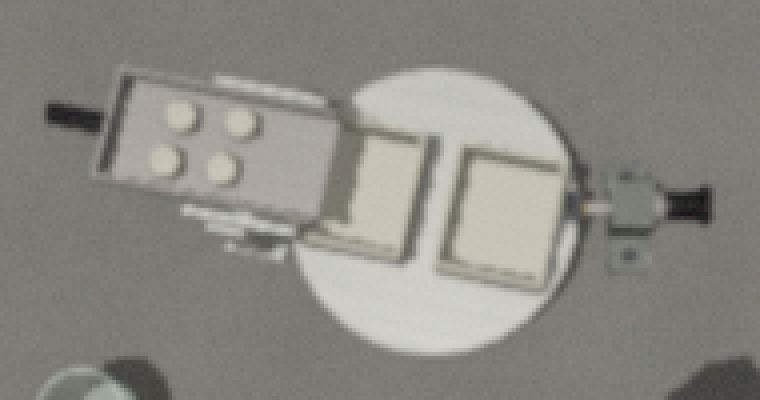

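View pics/s1.png

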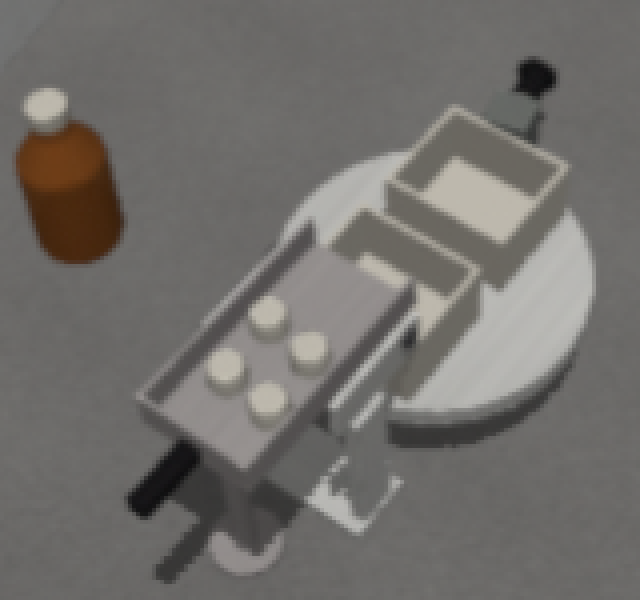

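```bash
python3 - <<'E'
from h import *
import pickle
t,s=pickle.load(open("c0.pkl","rb"))
O=lambda x,y:(185+x/4-.375,160+y/4-.375)
# disc: rim points in top crop
pts=[O(*p) for p in [(435,67),(370,85),(500,85),(540,115),(298,270),(330,320),(380,348),(433,356),(500,340),(550,300),(575,255),(568,140)]]
P=plane(t,pts,70)[:,:2]
A=np.c_[2*P,np.ones(len(P))];sol,res=np.linalg.lstsq(A,(P**2).sum(1),rcond=None)[:2]
c=sol[:2];r=np.sqrt(sol[2]+c@c);print("disc",c,r,(np.hypot(*(P-c).T)-r).round(1))
for thr in(40,50,60,70):
  for nm,d,bx in (("hT",t,[190,170,225,210]),("kT",t,[335,195,370,230]),("hS",s,[235,270,270,305]),("kS",s,[330,175,360,210])):
    print(thr,nm,dark(d,bx,thr)[0])
# handle via z plane: outer end + inner end, top view
h=plane(t,[O(46,113),O(102,121)],168);print("handle ends top",h)
# side: end (140,500)crop, inner (190,450)
OS=lambda x,y:(210+x/4-.375,170+y/4-.375)
print("handle ends side",plane(s,[OS(141,500),OS(190,452)],163))
# tray end wall corners, top z=180; 
print("tray corners top", plane(t,[O(121,68),O(92,178)],180))
print("tray corners side", plane(s,[OS(140,398),OS(248,470)],180))
# bins rim corners z=125
print("bin rims", plane(t,[O(440,137),O(408,264),O(463,147),O(437,270),O(565,165),O(545,290)],125))
print("knob", plane(t,[O(688,205)],60+0),plane(t,[O(688,205)],72), plane(s,[(343.4,189)],60))
print(tri(t,O(688,205),s,(343.4,189)))
E
```

```text
disc [500.38510137  27.40154432] 116.61138563973506 [ 0.7 -1.1 -1.9 -2.2  0.7  2.1 -0.3 -1.7 -1.3 -0.3  0.7  4.3]
40 hT [([8, 18, 7, 2, 8], [201.0, 188.5])]
40 kT [([18, 13, 9, 7, 38], [357.5, 211.1])]
40 hS [([7, 10, 18, 19, 141], [250.8, 289.3])]
40 kS [([10, 10, 9, 9, 58], [343.4, 189.0])]
50 hT [([7, 17, 13, 5, 41], [203.0, 188.8])]
50 kT [([17, 13, 10, 7, 51], [357.3, 211.0])]
50 hS [([7, 10, 18, 19, 160], [251.0, 289.3])]
50 kS [([9, 10, 10, 10, 66], [343.4, 189.2])]
60 hT [([7, 16, 13, 7, 52], [203.1, 188.9])]
60 kT [([17, 12, 10, 9, 64], [357.2, 211.1])]
60 hS [([7, 10, 24, 25, 287], [254.7, 291.2])]
60 kS [([9, 10, 10, 10, 69], [343.4, 189.2])]
70 hT [([7, 16, 13, 7, 63], [203.1, 189.0])]
70 kT [([17, 12, 11, 9, 78], [357.4, 211.0])]
70 hS [([7, 9, 25, 26, 332], [255.3, 291.7])]
70 kS [([8, 10, 11, 10, 77], [343.4, 189.3]), ([11, 23, 5, 8, 15], [342.9, 201.8])]
handle ends top [[558.55641213 310.82135711 168.        ]
 [552.48372917 268.44489198 168.        ]]
handle ends side [[561.39245963 300.7938717  163.        ]
 [551.06256476 262.42539096 163.        ]]
tray corners top [[590.00820521 253.05576141 180.        ]
 [507.53180543 269.84544496 180.        ]]
tray corners side [[589.03010696 250.56408575 180.        ]
 [508.40601766 266.92918159 180.        ]]
bin rims [[549.00432498  19.91354063 125.        ]
 [451.35876535  42.79030672 125.        ]
 [541.21207669   2.19945396 125.        ]
 [446.85560201  20.84397809 125.        ]
 [527.2682256  -75.80107207 125.        ]
 [431.89093759 -60.51699043 125.        ]]
knob [[ 506.34852721 -175.48305516   60.        ]] [[ 504.52512616 -174.3007972    72.        ]] [[ 506.75049819 -189.42240195   60.        ]]
(array([ 502.6428558 , -173.98229276,   77.17567898]), np.float64(2.205776710091754))
```

{"op": "move_arm", "data": {
  "slide": [
    [8.7,24.1,1],
    [8.7,24.1,1],
    [8.7,24.1,1],
    [8.7,24.1,1],
    [8.7,24.1,1],
    [8.7,24.1,1],
    [8.7,24.1,1],
    [8.7,24.1,1],
    [8.7,24.1,1],
    [8.7,24.1,1],
    [8.7,24.1,1],
    [8.7,24.1,1]
  ],
  "spin": [0.027,0.027,0.027,0.027,0.027,0.027,0.027,0.027,0.027,0.027,0.027,0.027],
  "gripper": -1,
  "grip_force": 25
}}

```text
clock: 1.2
tool_pos: [345.4, -286.2, 243.3]
tool_rot: [-0.353, 0.936, 0.0, 0.0]
force: [1.3, 0.9, 0.2]
finger_gap: 0.998
```

{"op": "move_arm", "data": {
  "slide": [
    [8.7,24.1,1],
    [8.7,24.1,1],
    [8.7,24.1,1],
    [8.7,24.1,1],
    [8.7,24.1,1],
    [8.7,24.1,1],
    [8.7,24.1,1],
    [8.7,24.1,1],
    [8.7,24.1,1],
    [8.7,24.1,1],
    [8.7,24.1,1],
    [8.7,24.1,1]
  ],
  "spin": [0.027,0.027,0.027,0.027,0.027,0.027,0.027,0.027,0.027,0.027,0.027,0.027]
}}

```text
clock: 2.2
tool_pos: [449.8, 3.0, 255.4]
tool_rot: [-0.499, 0.866, 0.0, 0.0]
force: [0.6, -0.4, -0.1]
finger_gap: 1.001
```

{"op": "move_arm", "data": {
  "slide": [
    [8.7,24.1,1],
    [8.7,24.1,1],
    [8.7,24.1,1],
    [8.7,24.1,1],
    [8.7,24.1,1],
    [8.7,24.1,1],
    [8.7,24.1,1],
    [8.7,24.1,1],
    [8.7,24.1,1],
    [8.7,24.1,1],
    [8.7,24.1,1],
    [8.7,24.1,1]
  ],
  "spin": [0.027,0.027,0.027,0.027,0.027,0.027,0.027,0.027,0.027,0.027,0.027,0.027]
}}

```text
clock: 3.2
tool_pos: [554.3, 292.1, 267.0]
tool_rot: [-0.632, 0.775, 0.0, -0.0]
force: [-0.3, -0.2, -0.8]
finger_gap: 1.0
```

```bash
python3 - <<'E'
from cell import bot
from h import *
import pickle
t=bot.read_camera("top");s=bot.read_camera("side");pickle.dump((t,s),open("c1.pkl","wb"))
def crop(d,b,k,n): 
    x0,y0,x1,y1=b; cv2.imwrite(n,cv2.resize(d["img"][y0:y1,x0:x1,::-1],None,fx=k,fy=k,interpolation=cv2.INTER_NEAREST))
crop(s,[190,150,390,300],4,"pics/s2.png");crop(t,[185,160,375,260],4,"pics/t2.png")
c=np.array([500.4,27.4]);y=np.array([.199,.98])
for L in (145,170,195):
    p=[*(c+y*(100+L)),163]; print(L,np.round(p),"top crop",((proj(t,p)-[185,160]+.375)*4).round(),"side crop(prev)",((proj(s,p)-[210,170]+.375)*4).round())
E
```

```text
145 [549. 268. 163.] top crop [[105. 127.]] side crop(prev) [[189. 460.]]
170 [554. 292. 163.] top crop [[ 73. 120.]] side crop(prev) [[160. 492.]]
195 [559. 316. 163.] top crop [[ 41. 114.]] side crop(prev) [[130. 524.]]
```

View pics/s2.png

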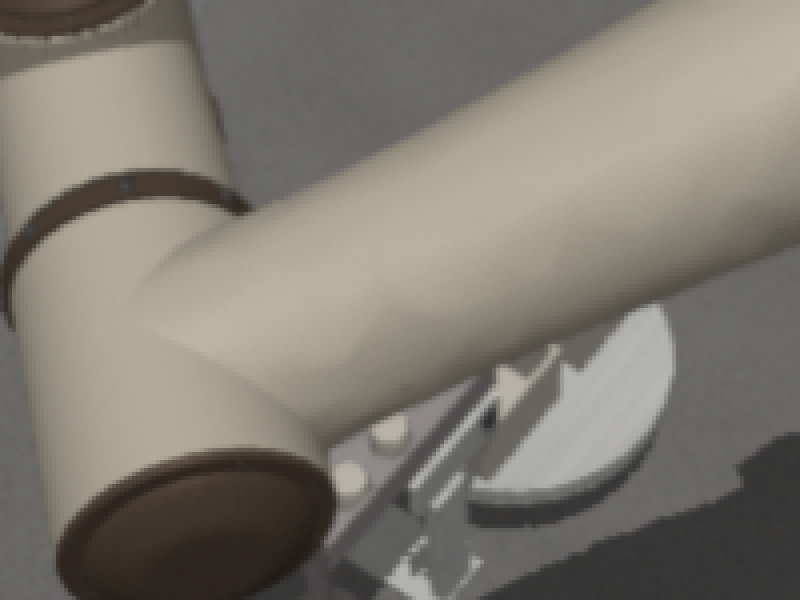

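View pics/t2.png

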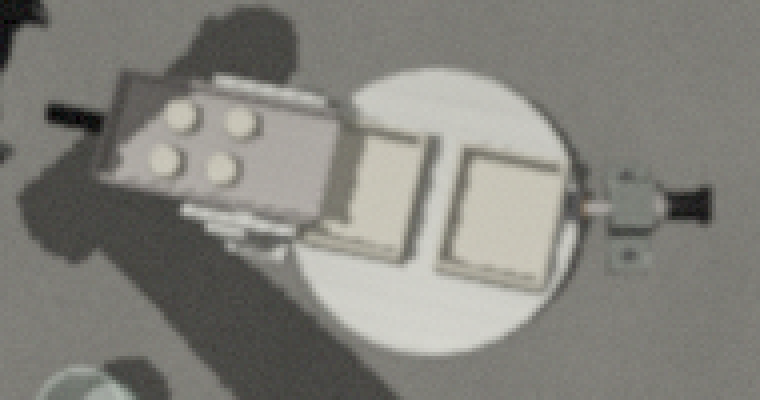

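```bash
python3 - <<'E'
from h import *
import pickle
t,s=pickle.load(open("c0.pkl","rb"))
print(tri(t,(203.1,188.9),s,(251,289.3)))
print(plane(t,[(203.1,188.9)],163),plane(t,[(203.1,188.9)],170),plane(s,[(251,289.3)],163),plane(s,[(251,289.3)],170))
# caps: tray floor 155 -> cap tops 173
O=lambda x,y:(185+x/4-.375,160+y/4-.375);OS=lambda x,y:(210+x/4-.375,170+y/4-.375)
print(plane(t,[O(181,115),O(240,121),O(165,160),O(221,165)],173).round())
print(plane(s,[OS(226,362),OS(268,308),OS(268,396),OS(309,345)],173).round())
# knob
for z in (60,66,72): print(z,plane(t,[(357.3,211.),O(666,205),O(698,205),O(712,205)],z).round(1).tolist())
print(plane(s,[(343.4,189.2)],60))
# bottle/beaker/dishes
print(plane(t,[(284,118)],150),plane(t,[(205,262)],85),plane(t,[(438,215)],45))
E
```

```text
(array([552.96943665, 287.67869386, 172.82649008]), np.float64(2.934610516027647))
[[556.49759164 291.24529476 163.        ]] [[555.01778154 289.04724634 170.        ]] [[555.40380696 283.33166926 163.        ]] [[552.58144996 286.29599995 170.        ]]
[[556. 208. 173.]
 [551. 164. 173.]
 [522. 219. 173.]
 [519. 177. 173.]]
[[558. 205. 173.]
 [553. 160. 173.]
 [523. 216. 173.]
 [517. 174. 173.]]
60 [[505.9, -177.6, 60.0], [506.3, -157.8, 60.0], [506.4, -183.5, 60.0], [506.4, -194.7, 60.0]]
66 [[505.0, -177.0, 66.0], [505.4, -157.3, 66.0], [505.4, -182.9, 66.0], [505.4, -194.1, 66.0]]
72 [[504.1, -176.4, 72.0], [504.5, -156.8, 72.0], [504.5, -182.2, 72.0], [504.5, -193.4, 72.0]]
[[ 506.43181778 -188.60498472   60.        ]]
[[786.06832615  54.83775514 150.        ]] [[342.81279745 296.31619465  85.        ]] [[ 495.06362176 -441.40781544   45.        ]]
```

{"op": "move_arm", "data": {
  "slide": [
    [0,-3,-15],
    [0,0,-15],
    [0,0,-15],
    [0,0,-15],
    [0,0,-15],
    [0,0,-15],
    [0,0,-15],
    [0,0,-10],
    [0,0,-8],
    [0,0,0]
  ],
  "spin": [0,0,0,0,0,0,0,0,0,0]
}}

```text
clock: 4.13
tool_pos: [553.3, 287.1, 142.5]
tool_rot: [-0.632, 0.775, 0.0, -0.002]
force: [-0.2, -0.2, -0.6]
finger_gap: 0.998
```

{"op": "move_arm", "data": {
  "slide": [
    [0,0,0],
    [0,0,0],
    [0,0,0],
    [0,0,0],
    [0,0,0],
    [0,0,0],
    [0,0,0],
    [0,0,0],
    [0,0,0],
    [0,0,0]
  ],
  "spin": [0,0,0,0,0,0,0,0,0,0],
  "gripper": 1,
  "grip_force": 25
}}

```text
clock: 4.97
tool_pos: [556.8, 287.7, 145.3]
tool_rot: [-0.632, 0.775, -0.001, 0.002]
force: [7.3, -1.9, -0.6]
finger_gap: 0.182
```

```bash
python3 - <<'E'
import numpy as np
def p(th):
    h=165.6*np.cos(th)-9*np.sin(th); z=165.6*np.sin(th)+9*np.cos(th); return np.array([.199*h,.98*h,z])
th=np.r_[0,np.arange(.03,.3601,.03),.36+np.arange(1,25)*.0175,.78+np.arange(1,13)*.0185]
d=np.diff([p(a) for a in th],axis=0).round(1)
for i in range(0,len(d),12): print(th[i+12] if i+12<len(th) else th[-1],d[i:i+12].tolist(),d[i:i+12].sum(0))
E
```

```text
0.36 [[-0.1, -0.3, 5.0], [-0.1, -0.5, 5.0], [-0.1, -0.6, 4.9], [-0.2, -0.8, 4.9], [-0.2, -0.9, 4.9], [-0.2, -1.1, 4.9], [-0.2, -1.2, 4.8], [-0.3, -1.3, 4.8], [-0.3, -1.5, 4.7], [-0.3, -1.6, 4.7], [-0.4, -1.8, 4.6], [-0.4, -1.9, 4.6]] [ -2.8 -13.5  57.8]
0.5700000000000001 [[-0.2, -1.2, 2.6], [-0.2, -1.2, 2.6], [-0.3, -1.3, 2.6], [-0.3, -1.3, 2.6], [-0.3, -1.3, 2.6], [-0.3, -1.4, 2.5], [-0.3, -1.4, 2.5], [-0.3, -1.5, 2.5], [-0.3, -1.5, 2.5], [-0.3, -1.6, 2.4], [-0.3, -1.6, 2.4], [-0.3, -1.6, 2.4]] [ -3.4 -16.9  30.2]
0.78 [[-0.3, -1.7, 2.3], [-0.3, -1.7, 2.3], [-0.4, -1.8, 2.3], [-0.4, -1.8, 2.2], [-0.4, -1.8, 2.2], [-0.4, -1.9, 2.2], [-0.4, -1.9, 2.1], [-0.4, -2.0, 2.1], [-0.4, -2.0, 2.1], [-0.4, -2.0, 2.0], [-0.4, -2.1, 2.0], [-0.4, -2.1, 2.0]] [ -4.6 -22.8  25.8]
1.002 [[-0.5, -2.2, 2.0], [-0.5, -2.3, 2.0], [-0.5, -2.3, 2.0], [-0.5, -2.4, 1.9], [-0.5, -2.4, 1.9], [-0.5, -2.4, 1.8], [-0.5, -2.5, 1.8], [-0.5, -2.5, 1.7], [-0.5, -2.5, 1.7], [-0.5, -2.5, 1.6], [-0.5, -2.6, 1.6], [-0.5, -2.6, 1.5]] [ -6.  -29.2  21.5]
```

First I trim x by +3 mm, since the handle sits slightly further in +x. Then comes the first arc segment.

{"op": "move_arm", "data": {
  "slide": [
    [1.4,-0.3,5.0],
    [1.4,-0.5,5.0],
    [0.4,-0.6,4.9],
    [-0.2,-0.8,4.9],
    [-0.2,-0.9,4.9],
    [-0.2,-1.1,4.9],
    [-0.2,-1.2,4.8],
    [-0.3,-1.3,4.8],
    [-0.3,-1.5,4.7],
    [-0.3,-1.6,4.7],
    [-0.4,-1.8,4.6],
    [-0.4,-1.9,4.6]
  ],
  "spin": [0,0,0,0,0,0,0,0,0,0,0,0]
}}

```text
clock: 5.97
tool_pos: [554.1, 274.3, 202.3]
tool_rot: [-0.632, 0.775, 0.0, -0.001]
force: [-4.7, 0.6, -3.8]
finger_gap: 0.177
```

{"op": "move_arm", "data": {
  "slide": [
    [-0.8,-1.2,2.6],
    [-0.8,-1.2,2.6],
    [-0.3,-1.3,2.6],
    [-0.3,-1.3,2.6],
    [-0.3,-1.3,2.6],
    [-0.3,-1.4,2.5],
    [-0.3,-1.4,2.5],
    [-0.3,-1.5,2.5],
    [-0.3,-1.5,2.5],
    [-0.3,-1.6,2.4],
    [-0.3,-1.6,2.4],
    [-0.3,-1.6,2.4]
  ],
  "spin": [0,0,0,0,0,0,0,0,0,0,0,0]
}}

```text
clock: 6.97
tool_pos: [550.6, 257.6, 232.8]
tool_rot: [-0.632, 0.775, -0.0, 0.001]
force: [0.4, -0.4, -4.1]
finger_gap: 0.181
```

{"op": "move_arm", "data": {
  "slide": [
    [-0.3,-1.7,2.3],
    [-0.3,-1.7,2.3],
    [-0.4,-1.8,2.3],
    [-0.4,-1.8,2.2],
    [-0.4,-1.8,2.2],
    [-0.4,-1.9,2.2],
    [-0.4,-1.9,2.1],
    [-0.4,-2.0,2.1],
    [-0.4,-2.0,2.1],
    [-0.4,-2.0,2.0],
    [-0.4,-2.1,2.0],
    [-0.4,-2.1,2.0]
  ],
  "spin": [0,0,0,0,0,0,0,0,0,0,0,0]
}}

```text
clock: 7.97
tool_pos: [545.9, 234.9, 258.6]
tool_rot: [-0.632, 0.775, 0.0, 0.001]
force: [2.2, 3.0, -2.2]
finger_gap: 0.178
```

```bash
cat > v.py <<'E'
import sys
from cell import bot
from h import *
n=sys.argv[1]
def crop(d,b,k,n): 
    x0,y0,x1,y1=b; cv2.imwrite(n,cv2.resize(d["img"][y0:y1,x0:x1,::-1],None,fx=k,fy=k,interpolation=cv2.INTER_NEAREST))
crop(bot.read_camera("side"),[190,150,390,300],4,f"pics/s{n}.png");crop(bot.read_camera("top"),[185,140,375,260],4,f"pics/t{n}.png")
E
python3 v.py 3
```

```text
(no output)
```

View pics/s3.png

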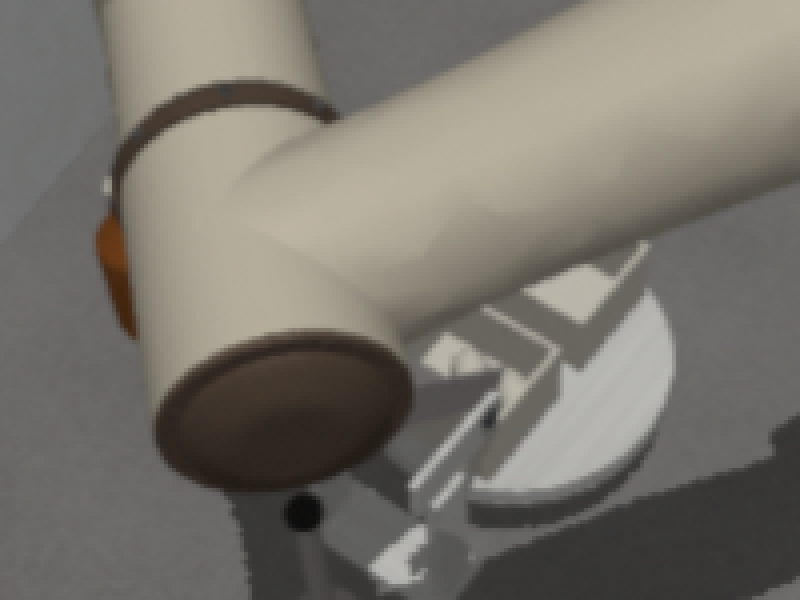

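View pics/t3.png

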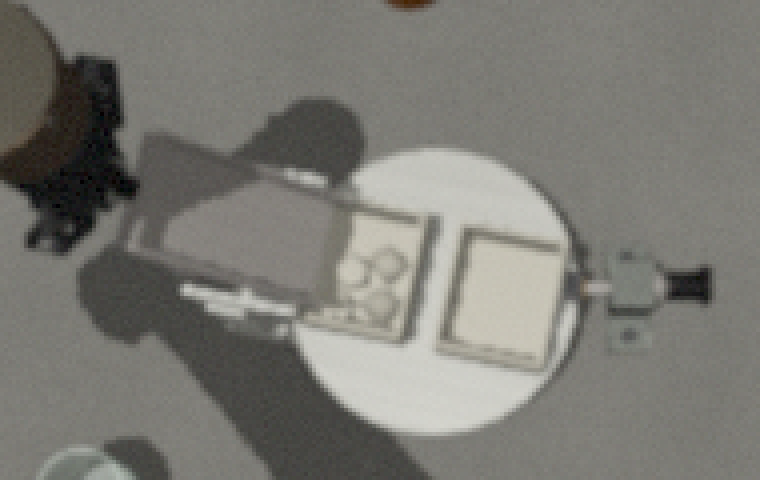

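The tray is empty. At least three caps are visible in the bin, near crop (388,265), (376,305) and (353,272), with the fourth near (340,315). I continue to about 0.97 rad to be sure.

{"op": "move_arm", "data": {
  "slide": [
    [-0.5,-2.2,2.0],
    [-0.5,-2.3,2.0],
    [-0.5,-2.3,2.0],
    [-0.5,-2.4,1.9],
    [-0.5,-2.4,1.9],
    [-0.5,-2.4,1.8],
    [-0.5,-2.5,1.8],
    [-0.5,-2.5,1.7],
    [-0.5,-2.5,1.7],
    [-0.5,-2.5,1.6],
    [0,0,0],
    [0,0,0]
  ],
  "spin": [0,0,0,0,0,0,0,0,0,0,0,0]
}}

```text
clock: 9.07
tool_pos: [540.8, 210.5, 277.0]
tool_rot: [-0.632, 0.775, -0.0, 0.0]
force: [2.8, 3.0, 2.6]
finger_gap: 0.185
```

```bash
python3 v.py 4
```

```text
(no output)
```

View pics/t4.png

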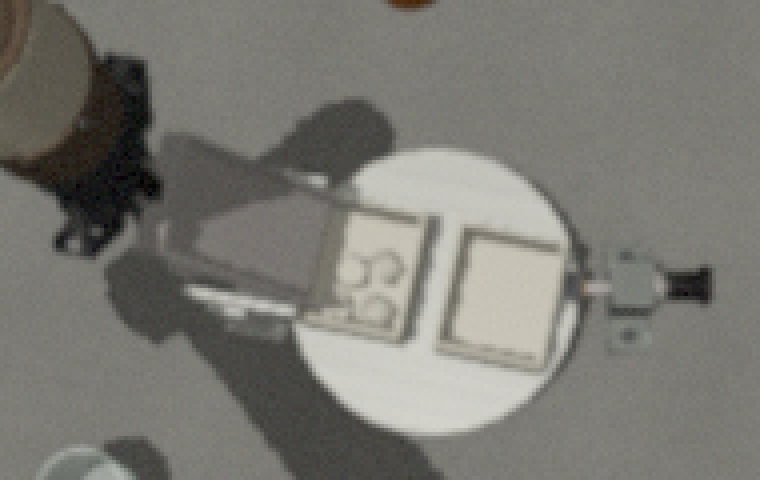

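```bash
python3 - <<'E'
import numpy as np
def p(th):
    h=165.6*np.cos(th)-9*np.sin(th); z=165.6*np.sin(th)+9*np.cos(th); return np.array([.199*h,.98*h,z])
th=np.linspace(.965,0,37)
d=np.diff([p(a) for a in th],axis=0).round(1)
for i in range(0,36,12): print(d[i:i+12].tolist(),d[i:i+12].sum(0))
print(p(0)-p(.965))
E
```

```text
[[0.7, 3.7, -2.4], [0.7, 3.6, -2.5], [0.7, 3.5, -2.6], [0.7, 3.5, -2.7], [0.7, 3.4, -2.8], [0.7, 3.3, -2.9], [0.7, 3.3, -3.0], [0.6, 3.2, -3.0], [0.6, 3.1, -3.1], [0.6, 3.0, -3.2], [0.6, 2.9, -3.3], [0.6, 2.8, -3.4]] [  7.9  39.3 -34.9]
[[0.6, 2.8, -3.4], [0.5, 2.7, -3.5], [0.5, 2.6, -3.6], [0.5, 2.5, -3.7], [0.5, 2.4, -3.7], [0.5, 2.3, -3.8], [0.4, 2.2, -3.9], [0.4, 2.1, -3.9], [0.4, 2.0, -4.0], [0.4, 1.9, -4.0], [0.4, 1.8, -4.1], [0.3, 1.7, -4.1]] [  5.4  27.  -45.7]
[[0.3, 1.5, -4.2], [0.3, 1.4, -4.2], [0.3, 1.3, -4.2], [0.2, 1.2, -4.3], [0.2, 1.1, -4.3], [0.2, 1.0, -4.3], [0.2, 0.9, -4.4], [0.2, 0.8, -4.4], [0.1, 0.6, -4.4], [0.1, 0.5, -4.4], [0.1, 0.4, -4.4], [0.1, 0.3, -4.4]] [  2.3  11.  -51.9]
[  15.6618981    77.12894542 -132.25605244]
```

{"op": "move_arm", "data": {
  "slide": [
    [0.7,3.7,-2.4],
    [0.7,3.6,-2.5],
    [0.7,3.5,-2.6],
    [0.7,3.5,-2.7],
    [0.7,3.4,-2.8],
    [0.7,3.3,-2.9],
    [0.7,3.3,-3.0],
    [0.6,3.2,-3.0],
    [0.6,3.1,-3.1],
    [0.6,3.0,-3.2],
    [0.6,2.9,-3.3],
    [0.6,2.8,-3.4]
  ],
  "spin": [0,0,0,0,0,0,0,0,0,0,0,0]
}}

```text
clock: 10.17
tool_pos: [548.9, 250.1, 241.0]
tool_rot: [-0.632, 0.775, -0.0, -0.0]
force: [5.8, -0.5, 1.1]
finger_gap: 0.184
```

{"op": "move_arm", "data": {
  "slide": [
    [0.6,2.8,-3.4],
    [0.5,2.7,-3.5],
    [0.5,2.6,-3.6],
    [0.5,2.5,-3.7],
    [0.5,2.4,-3.7],
    [0.5,2.3,-3.8],
    [0.4,2.2,-3.9],
    [0.4,2.1,-3.9],
    [0.4,2.0,-4.0],
    [0.4,1.9,-4.0],
    [0.4,1.8,-4.1],
    [0.3,1.7,-4.1]
  ],
  "spin": [0,0,0,0,0,0,0,0,0,0,0,0]
}}

```text
clock: 11.17
tool_pos: [554.4, 276.4, 194.9]
tool_rot: [-0.632, 0.775, -0.001, -0.001]
force: [6.7, -2.4, 0.6]
finger_gap: 0.185
```

{"op": "move_arm", "data": {
  "slide": [
    [0.3,1.5,-4.2],
    [0.3,1.4,-4.2],
    [0.3,1.3,-4.2],
    [0.2,1.2,-4.3],
    [0.2,1.1,-4.3],
    [0.2,1.0,-4.3],
    [0.2,0.9,-4.4],
    [0.2,0.8,-4.4],
    [0.1,0.6,-4.4],
    [0.1,0.5,-4.4],
    [0.1,0.4,-4.0],
    [0,0,-2]
  ],
  "spin": [0,0,0,0,0,0,0,0,0,0,0,0]
}}

```text
clock: 12.17
tool_pos: [556.6, 287.0, 147.0]
tool_rot: [-0.632, 0.775, -0.001, -0.001]
force: [1.5, -3.0, 12.9]
finger_gap: 0.176
```

```bash
python3 v.py 5
```

```text
(no output)
```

View pics/t5.png

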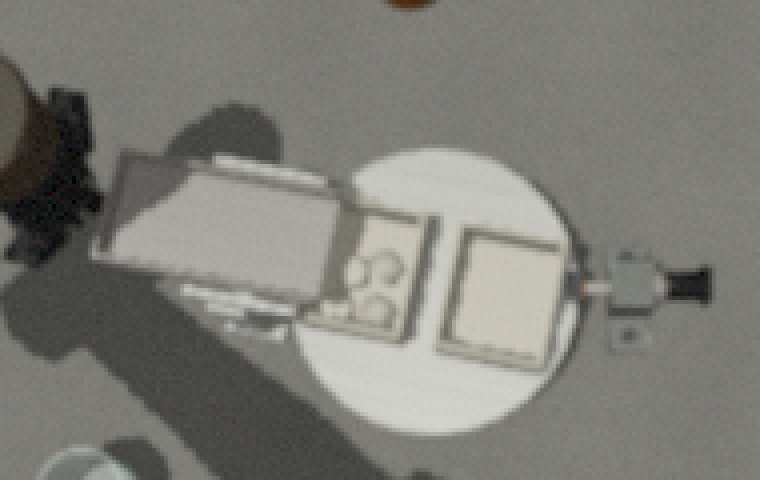

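The tray is on its rest: the wrist reads 13 N upward and the picture shows it level. I release and go up.

{"op": "move_arm", "data": {
  "slide": [
    [0,0,0],
    [0,0,0],
    [0,0,0],
    [0,0,0],
    [0,0,0],
    [0,0,0],
    [0,0,0],
    [0,0,0]
  ],
  "spin": [0,0,0,0,0,0,0,0],
  "gripper": -1
}}

```text
clock: 12.93
tool_pos: [556.1, 287.8, 146.8]
tool_rot: [-0.632, 0.775, 0.0, -0.0]
force: [-0.2, 1.0, 0.5]
finger_gap: 1.0
```

{"op": "move_arm", "data": {
  "slide": [
    [0,0,8],
    [0,0,12],
    [0,0,15],
    [0,0,15],
    [0,0,15],
    [0,0,15],
    [0,0,15],
    [0,0,15]
  ],
  "spin": [0,0,0,0,0,0,0,0]
}}

```text
clock: 13.6
tool_pos: [556.1, 287.7, 258.4]
tool_rot: [-0.632, 0.775, 0.0, 0.0]
force: [-0.1, -0.2, -0.7]
finger_gap: 0.997
```

{"op": "move_arm", "data": {
  "slide": [
    [-2.5,-23,0],
    [-2.5,-23,0],
    [-2.5,-23,0],
    [-2.5,-23,0],
    [-2.5,-23,0],
    [-2.5,-23,0],
    [-2.5,-23,0],
    [-2.5,-23,0],
    [-2.5,-23,0],
    [-2.5,-23,0]
  ],
  "spin": [0.011,0.011,0.011,0.011,0.011,0.011,0.011,0.011,0.011,0.011]
}}

```text
clock: 14.43
tool_pos: [530.9, 56.7, 257.7]
tool_rot: [-0.674, 0.739, -0.0, 0.001]
force: [1.5, 0.1, 0.1]
finger_gap: 0.996
```

{"op": "move_arm", "data": {
  "slide": [
    [-2.5,-23,0],
    [-2.5,-23,0],
    [-2.5,-23,0],
    [-2.5,-23,0],
    [-2.5,-23,0],
    [-2.5,-23,0],
    [-2.5,-23,0],
    [-2.5,-23,0],
    [-2.5,-23,0],
    [-2.5,-23,0],
    [0,0,0]
  ],
  "spin": [0.011,0.011,0.011,0.011,0.011,0.011,0.011,0.011,0.011,0.011,0]
}}

```text
clock: 15.35
tool_pos: [505.7, -175.1, 257.5]
tool_rot: [0.712, -0.702, 0.0, 0.0]
force: [0.6, -0.5, -0.7]
finger_gap: 1.0
```

```bash
python3 v.py 6; python3 -c "
from cell import bot
from scipy.spatial.transform import Rotation as R
print(R.from_quat(bot.sense()['tool_rot']).as_matrix().round(3), bot.sense()['tool_pos'],bot.sense()['joints'])"
```

```text
[[ 0.015 -1.     0.001]
 [-1.    -0.015  0.   ]
 [-0.    -0.001 -1.   ]] [ 506.03505803 -172.88411942  257.32987271] [-2.57800050e-02  2.12153391e-01 -1.71273344e-01 -6.32904692e-05
 -1.18667632e+00  4.08679762e-02]
```

View pics/t6.png

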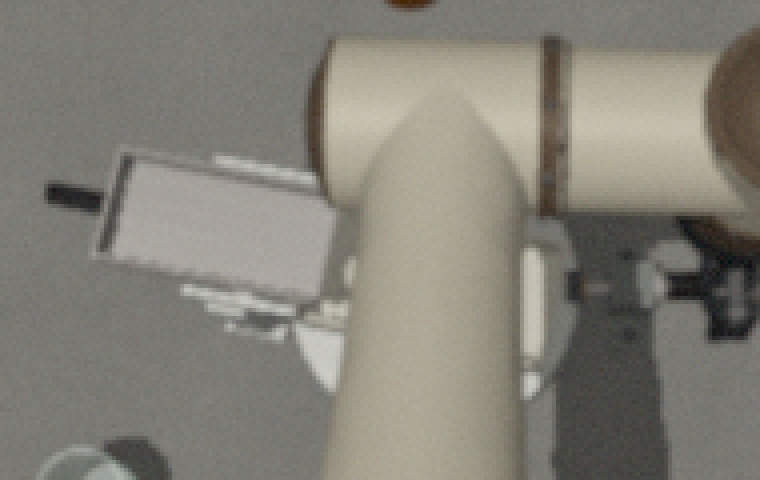

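View pics/s6.png

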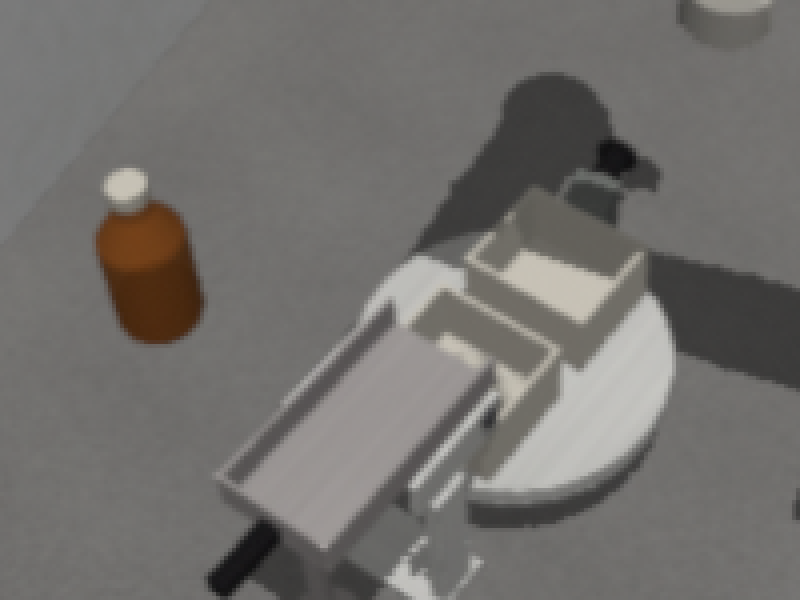

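{"op": "move_arm", "data": {
  "slide": [
    [0,0,-20],
    [0,0,-20],
    [0,0,-20],
    [0,0,-20],
    [0,0,-20],
    [0,0,-20],
    [0,0,-15],
    [0,0,-15],
    [0,0,-10]
  ],
  "spin": [0,0,0,0,0,0,0,0,0]
}}

```text
clock: 16.2
tool_pos: [505.9, -171.2, 95.7]
tool_rot: [0.713, -0.701, -0.001, 0.0]
force: [1.2, 0.0, 0.0]
finger_gap: 0.998
```

{"op": "move_arm", "data": {
  "slide": [
    [0,0,-12],
    [0,0,-12],
    [0,0,-12],
    [0,0,-10],
    [0,0,-10],
    [0,0,0],
    [0,0,0]
  ],
  "spin": [0,0,0,0,0,0,0]
}}

```text
clock: 16.78
tool_pos: [506.2, -172.1, 40.6]
tool_rot: [0.713, -0.701, -0.0, 0.0]
force: [-0.5, -0.4, 0.8]
finger_gap: 1.0
```

```bash
python3 - <<'E'
from cell import bot
from h import *
def crop(d,b,k,n): 
    x0,y0,x1,y1=b; cv2.imwrite(n,cv2.resize(d["img"][y0:y1,x0:x1,::-1],None,fx=k,fy=k,interpolation=cv2.INTER_NEAREST))
s=bot.read_camera("side");t=bot.read_camera("top")
crop(s,[300,140,400,240],6,"pics/s7.png");crop(t,[280,140,430,260],5,"pics/t7.png");print(bot.sense()['tool_pos'],bot.sense()['force'])
E
```

```text
[ 506.77759767 -172.25470125   41.38984211] [0.80203306 0.68011747 0.54020666]
```

View pics/s7.png

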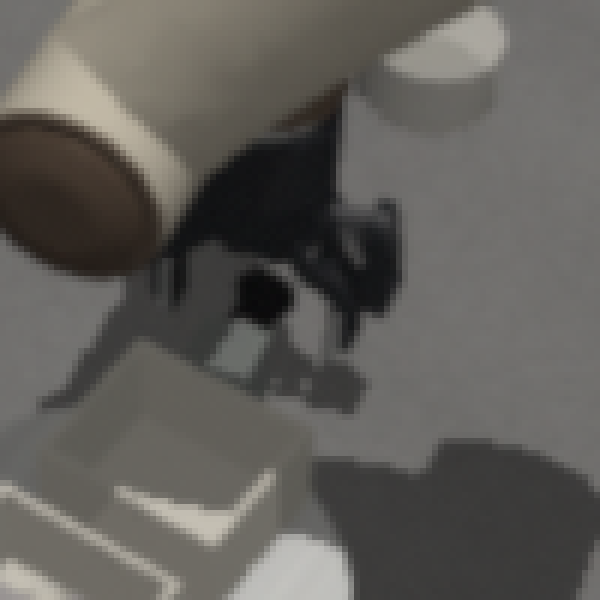

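View pics/t7.png

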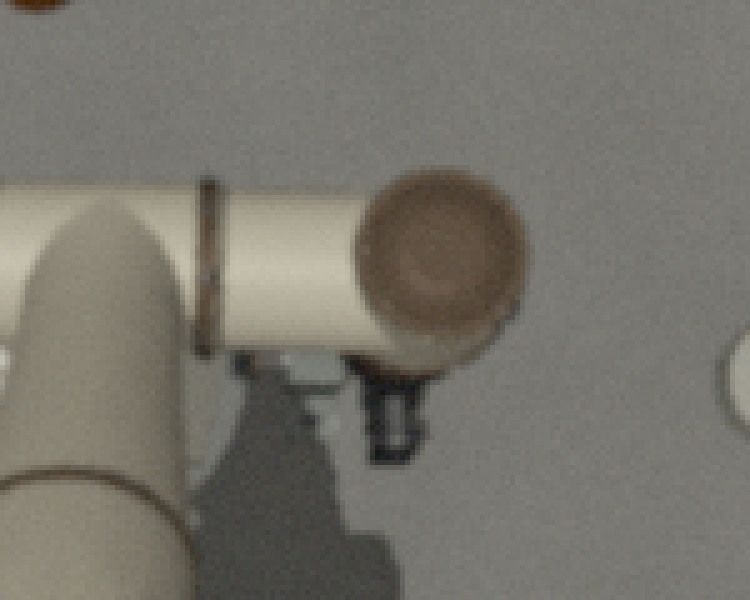

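The side view shows the knob, near crop (265,295), between the open fingers. I close on it with more force.

{"op": "move_arm", "data": {
  "slide": [
    [0,0,0],
    [0,0,0],
    [0,0,0],
    [0,0,0],
    [0,0,0],
    [0,0,0],
    [0,0,0],
    [0,0,0],
    [0,0,0],
    [0,0,0]
  ],
  "spin": [0,0,0,0,0,0,0,0,0,0],
  "gripper": 1,
  "grip_force": 60
}}

```text
clock: 17.72
tool_pos: [506.6, -172.3, 41.2]
tool_rot: [0.713, -0.701, 0.0, -0.0]
force: [0.5, -0.6, 4.3]
finger_gap: 0.259
```

{"op": "move_arm", "data": {
  "slide": [
    [0,-2,0],
    [0.1,-2,0],
    [0,-2,0],
    [0.1,-2,0],
    [0,-2,0],
    [0.1,-2,0],
    [0,0,0]
  ],
  "spin": [0,0,0,0,0,0,0]
}}

```text
clock: 18.3
tool_pos: [506.8, -183.7, 41.2]
tool_rot: [0.713, -0.701, -0.0, -0.001]
force: [-0.3, 4.6, 6.5]
finger_gap: 0.263
```

{"op": "move_arm", "data": {
  "slide": [
    [0,-1.5,0],
    [0.1,-1.5,0],
    [0,-1.5,0],
    [0.1,-1.5,0],
    [0,-1,0],
    [0,0,0]
  ],
  "spin": [0,0,0,0,0,0]
}}

```text
clock: 18.8
tool_pos: [506.9, -190.3, 41.2]
tool_rot: [0.713, -0.701, -0.0, -0.001]
force: [-1.2, 6.8, 7.0]
finger_gap: 0.262
```

{"op": "move_arm", "data": {
  "slide": [
    [0,-0.5,0],
    [0,-0.5,0],
    [0,-0.5,0],
    [0,0,0],
    [0,0,0]
  ],
  "spin": [0,0,0,0,0]
}}

```text
clock: 19.22
tool_pos: [507.0, -191.6, 41.2]
tool_rot: [0.713, -0.701, -0.0, -0.001]
force: [-1.3, 7.7, 6.0]
finger_gap: 0.259
```

{"op": "move_arm", "data": {
  "slide": [
    [0,-0.5,0],
    [0,-0.5,0],
    [0,-0.5,0],
    [0,0,0],
    [0,0,0]
  ],
  "spin": [0,0,0,0,0]
}}

```text
clock: 19.63
tool_pos: [507.0, -192.4, 41.2]
tool_rot: [0.713, -0.701, -0.0, -0.001]
force: [-0.3, 9.8, 7.6]
finger_gap: 0.262
```

{"op": "move_arm", "data": {
  "slide": [
    [0,-0.5,0],
    [0,-0.5,0],
    [0,-0.5,0],
    [0,-0.5,0],
    [0,0,0],
    [0,0,0],
    [0,0,0]
  ],
  "spin": [0,0,0,0,0,0,0]
}}

```text
clock: 20.22
tool_pos: [506.9, -192.6, 41.2]
tool_rot: [0.713, -0.701, -0.001, -0.002]
force: [-2.1, 19.5, 8.9]
finger_gap: 0.264
```

```bash
python3 - <<'E'
from cell import bot
from h import *
def crop(d,b,k,n): 
    x0,y0,x1,y1=b; cv2.imwrite(n,cv2.resize(d["img"][y0:y1,x0:x1,::-1],None,fx=k,fy=k,interpolation=cv2.INTER_NEAREST))
s=bot.read_camera("side");t=bot.read_camera("top")
crop(s,[230,140,400,290],4,"pics/s8.png");crop(t,[185,150,375,260],4,"pics/t8.png")
S=bot.sense();print(S['tool_pos'],S['force'],S['clock'],S['joint_vel'].round(4))
E
```

```text
[ 506.95991449 -192.55902224   41.18104899] [-0.90266487 20.62520187  9.76654111] 20.3167 [-0.0021 -0.0004 -0.0008 -0.0011  0.0014  0.002 ]
```

View pics/s8.png

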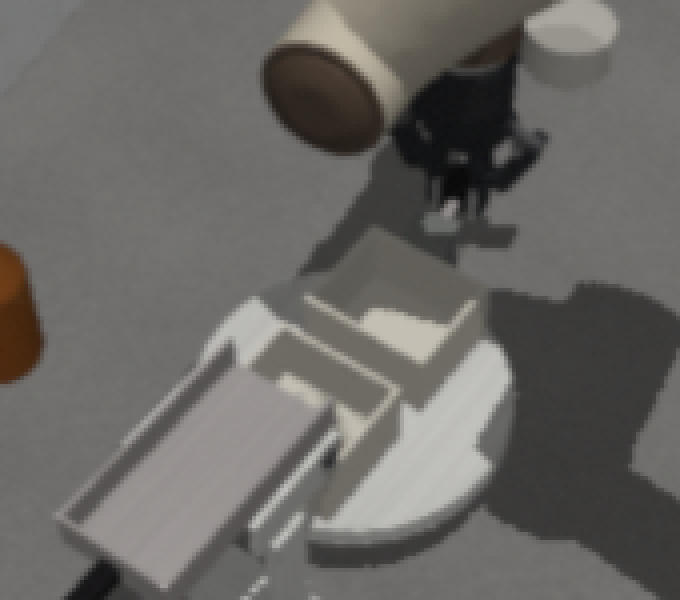

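View pics/t8.png

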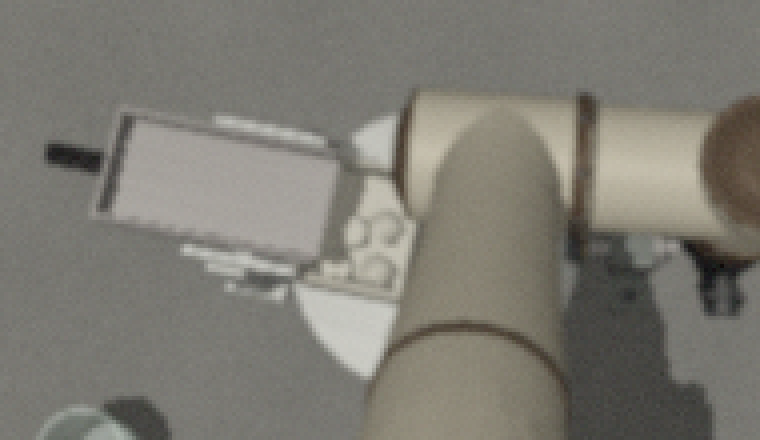

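```bash
python3 - <<'E'
from cell import bot
from h import *
t=bot.read_camera("top")
im=t["img"][188:236,255:300,::-1]; im=cv2.normalize(im,None,0,255,cv2.NORM_MINMAX)
im=cv2.LUT(im,np.clip((np.arange(256)-90)*1.6,0,255).astype(np.uint8))
cv2.imwrite("pics/t9.png",cv2.resize(im,None,fx=12,fy=12,interpolation=cv2.INTER_CUBIC))
c=np.array([500.4,27.4]);y=np.array([.199,.98]);x=np.array([.98,-.199])
# bin inner extents: guess from rim: near wall inner
for z in (74,92,125):
  print(z,[((proj(t,[*(c+y*b+x*a),z])[0]-[255,188]+.5)*12).round().tolist() for a,b in ((-46,10),(-46,87),(46,87),(46,10))])
S=bot.sense();print(S['tool_pos'],S['force'],S['clock'])
E
```

```text
74 [[389.0, 457.0], [104.0, 398.0], [182.0, 63.0], [463.0, 119.0]]
92 [[383.0, 449.0], [94.0, 390.0], [173.0, 49.0], [458.0, 107.0]]
125 [[372.0, 434.0], [74.0, 373.0], [156.0, 24.0], [450.0, 82.0]]
[ 506.92443537 -192.55597852   41.19220926] [-0.32794055 19.61591167  9.51060197] 20.3667
```

View pics/t9.png

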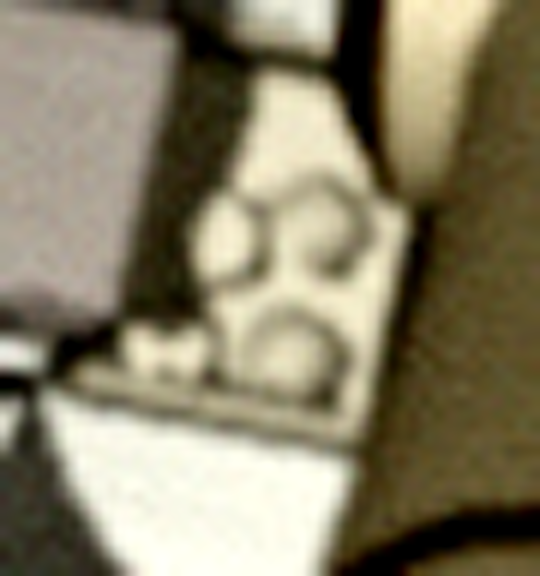

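The enlarged view shows all four caps in the bin, at (230,240), (320,225), (295,365) and (165,350), the last partly in the tray's shadow. The plunger is at its stop: force rose from about 8 N to 20 N without further travel. I'm handing in.

```bash
python3 -c "
from cell import bot
print(bot.hand_in()); S=bot.sense(); print(S['tool_pos'],S['force'],S['finger_gap'],S['clock'])"
```

```text
the job is handed in; nothing more can be done
None
the job is handed in; nothing more can be done
```

I tipped the tray by its handle to about 0.97 rad and lowered it back onto its rest. I then pulled the plunger to its stop and handed in at 20.4 s, still holding it at 60 N grip. The hand-in gave no verdict.

- **Caps:** All four are in the bin below the lip. One of them is partly in the tray's shadow.
- **Tray:** It is empty and looks level in the last pictures. The wrist read 13 N upward as it landed on the rest.
- **Plunger:** It moved back 20.3 mm. The pull force then rose from about 8 N to 20 N with no further travel, which is the stop.
- **Bystanders:** I kept clear of the bottle, dishes and beaker. The wrist forces showed no sign of touching them, but I did not re-measure their positions.
- **Disagreements:**
    - The side and top views differed by about 3 mm in y.
    - The handle sat about 3 mm further in +x than my first estimate, so I trimmed for that.
    - The gripper opening on the 24 mm knob read about 22 mm, and there was a steady 9 N upward load, so the grip is probably slightly low on the knob. It held without slipping.

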